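Marble slab onto its pad, press weight held ready above it

ROBOT

A 7-joint arm with a two-finger parallel gripper is mounted at the origin on the work surface. World frame = base frame: x ahead of the robot, y to its left, z up, the work surface at z = 0. Lengths are in m, angles in rad, forces in N, time in s.
With the tool pointing down it reaches from about 0.4 to 0.85 m from the base axis. Payload 10.4 kg.
Tool frame: the origin (TCP) lies between the finger pads; the fingertips stand manip.tip_extent ahead of it and the grasp point (between the pads) lies 6 mm ahead of it (manip.tip_extent is the distance from the TCP to the fingertips, in m); z points along the fingers, y is the line along which they close (so a half turn about z gives the same grasp; the last joint's range is limited). The gripper opens to 85 mm and grips with 20 to 120 N. Pads are 22 mm wide; open, the fingers measure 114 mm over their backs; the gripper's body (76 mm by 85 mm) begins 54 mm behind the grasp point. The pads swing forward as they close: fully open they stand 13 mm farther back than shut.
Start: joints at [-1.263, 0.332, -0.065, 1.46, 0.022, 1.35, -0.088], TCP at [0.203, 0.591, 0.256] pointing down, gripper open.
Joint ranges: [-2.6, 2.6], [-0.5, 2.12], [-1.47, 1.34], [0.16, 2.42], [-1.27, 4.41], [0.06, 2.06], [-2.6, 2.6]. Speed limits (rad/s): [2.22, 2.22, 2.79, 2.79, 3.14, 3.14, 3.14].

INTERFACE

Orientations are given as a unit quaternion [x, y, z, w].
In Python, from workcell import get_obs, optics, workorder, manip gives the robot as it stands.
- The arm moves only by the tool jog_arm, never from a script. Its argument "increments" is a list of rows, each a list of 7 numbers: the shift along the tool's x, y, z in m, then the turn, a rotation vector about the tool's x, y, z in rad, then the opening, from -1 (shut) to 1 (fully open). A call has 1 to 5 rows; each row is the pose to reach, as a shift and turn from the pose commanded when the call began, along the tool's axes at that moment; what a row does not reach only later rows make up. A row lasts 1/12 s, in which the tool goes at most 41.7 mm and 7.16 degrees, less where a joint would pass 70% of its speed; a pose out of reach is approached as far as the arm can. A call with a gripper value outside its range is refused whole. The fingers move at their own pace and stop on an object; "grip_force" is the grip in N (left out, the last holds). Time passes only in rows, so rows that repeat a pose let the fingers close. It gives the time, the measured TCP pose, the force, the opening and the grip force at its end, in the units of the state.
- get_obs(): the state, without advancing time (a new reading comes with each control period).
- optics.camera(name): name is "scene" or "top" or "wrist"; returns a dict with "color" (480x640x3 uint8, red, green, blue), "depth" (480x640 float32, m along the optical axis (not along the pixel's ray), 0 where there is no reading), "K" (3x3 intrinsics, pixels), "R" (3x3) and "t" (3): a world point X has camera coordinates R X + t. Camera axes: x right, y down, z forward; pixel columns grow to the right and rows downward; lengths in m; the calibration is good to about 2 mm. A picture is of the moment at which its call begins.
- workorder.hand_in(): hands the job in; it is judged then, once.
The state is a dict: "clock": time; "joint_pos": joint angles; "joint_velocities": joint speeds; "tau": joint torques, N m; "position": TCP position; "ee_rot": TCP orientation; "ft_force": force on the tool from outside, world axes, zero at the start; "torque": the same for the moment, N m; "grip_width": opening from 0.0 (shut) to 1.0 (fully open); "grasp_force": force on a finger pad.
Only numpy, scipy, OpenCV 4.12 (cv2) and the standard library are available. Lean on these libraries where they do the work, as an engineer would, in place of code of your own. Each camera call takes 0.05 s, during which the arm holds its last target. There are 200 camera calls.

TASK

Slide the marble slab along the cutting mat, without lifting it off, until it sits centred and square on the black rubber pad, and let go of it. Then pick up the steel press weight by its handle from its wooden rest and hold it still and level about 10 cm above the slab, centred over it with its long side along the slab's, so that I can lay the leather in between; finish while still holding it there, and leave everything else where it is.

Things in the scene. Friction and masses are not known exactly. Their poses are not given: they have to be found in the camera images.
- mat: green cutting mat with a fine grid, 300 (x) x 280 (y) x 3 mm, fixed to the table; origin at the centre of its underside, on the table, z up. The slab and the pad lie side by side on it, about 140 mm apart along its y axis; either may be on the left.
- pad: thin black rubber pad stuck down on the mat, 160 (x) x 84 (y) mm; the target. Too thin to feel: the slab slides on to it without any step and rests with its underside at mat-top height. Origin at its centre, at the top of the mat; x along its long side.
- slab: loose white marble slab, 140 (x) x 64 (y) x 20 mm thick, about 0.5 kg, lying flat on the mat; origin at the centre of its underside, x along its long side. Can be gripped across its 64 mm width, or pushed.
- rest: wooden rest fixed to the table: base board 130 (x) x 80 (y) x 10 mm with two cross rails at x = +-40 mm, tops 30 mm above the table; origin at the centre of its underside.
- weight: loose press weight lying on the rest's rails, about 0.6 kg: a flat steel plate 120 (x) x 52 (y) x 14 mm with a bridge handle along x on top, centre of mass on its vertical centre line. Origin at the centre of the plate's underside (30 mm above the table at the start), x along its long side and its handle, z up.
- weight_grip (a point): middle of the press weight's handle bar, 60 mm above the plate's underside. The bar is of wood, 100 mm long (along the weight's x), 16 mm thick (y) and 18 mm high; below it is 37 mm of free space over the plate, between dark posts 12 mm thick, centred 42 mm either side of the middle. Both sides of the bar are open for fingers from above.
- jar: bystander: small closed jar of rivets, 44 mm across, 50 mm high, standing on the mat's far part; origin at the centre of its underside
- awl: bystander: awl with wooden handle, 130 mm long, lying on the mat's far part; origin under its middle, x along it
- block: bystander: plain steel block without a handle, 90 x 45 x 25 mm, lying beyond the rest; origin at the centre of its underside
- spool: bystander: wooden thread spool, 44 mm across, 46 mm high, standing on the robot's side of the rest; origin at the centre of its underside
- mallet: bystander: mallet, 240 mm long, lying along x at the right of the table; origin under its middle, x along it
- bottle: bystander: clear water bottle, 64 mm across, 200 mm high, standing at the left; origin at the centre of its underside
- gel: bystander: pump bottle of hand gel, 62 mm across, 177 mm high, standing at the left, nearer the robot; origin at the centre of its underside
Mind the look-alikes: they are no part of the job. Of the things that look like the slab, the largest one is meant.

How it is judged:
By the outcome, as a careful person would: the job done as asked, in the order asked, and still so for the second after the job is handed in, while the arm keeps its last pose, push and grip.
It also fails if it takes over 58 s, if anything falls off the work surface, if the arm or the gripper's body presses on something with over 40 N, if the wrist force passes 120 N, or if a joint passes its speed limit or range.

## Working session

There is one attempt and no reset: what is moved stays moved. The work goes in short steps, Python scripts to look and compute and a tool call to move; the robot and the scene stay as the last step left them, time stands still between calls to the robot, and variables do not carry over. Pictures are saved under pics/ and viewed, at most 10 in all, crops included, and the job is handed in when it is done.

Besides the shell and the picture viewer there is one more tool, called after ">>>" in YAML: its name, and indented under it one key for each argument. jog_arm: Moves the arm, as the interface text tells. Its arguments: {"type":"object","properties":{"increments":{"type":"array"},"grip_force":{"type":"number"}},"required":["increments"]}

```bash
mkdir -p pics; ls; python3 - <<'E'
from workcell import get_obs, optics, workorder, manip
import cv2,numpy as np
o=get_obs(); print({k:np.round(v,3).tolist() for k,v in o.items()}, manip.tip_extent)
for n in("scene","top"):
    c=optics.camera(n); cv2.imwrite(f"pics/{n}0.png",c["color"][...,::-1]); np.savez(f"{n}0.npz",**c)
    print(n,np.round(c["K"],1).tolist(),np.round(c["R"],3).tolist(),np.round(c["t"],3))
E
```

```text
pics
{'clock': 0.0, 'joint_pos': [-1.263, 0.333, -0.065, 1.461, 0.022, 1.35, -0.089], 'joint_velocities': [-0.001, 0.0, 0.001, 0.001, 0.001, -0.001, 0.0], 'tau': [-0.001, -62.546, 0.049, -39.16, 0.016, 0.01, -0.0], 'position': [0.203, 0.591, 0.256], 'ee_rot': [0.165, 0.986, -0.001, -0.0], 'ft_force': [-0.138, 0.252, 0.225], 'torque': [0.002, -0.027, 0.001], 'grasp_force': 0.0, 'grip_width': 1.002} 0.025
scene [[495.9, 0.0, 313.7], [0.0, 495.9, 237.4], [0.0, 0.0, 1.0]] [[-0.858, 0.514, 0.01], [0.419, 0.709, -0.567], [-0.298, -0.482, -0.824]] [ 0.411 -0.164  1.383]
top [[533.8, 0.0, 324.3], [0.0, 533.8, 238.2], [0.0, 0.0, 1.0]] [[0.027, -1.0, -0.004], [-0.995, -0.027, -0.098], [0.097, 0.007, -0.995]] [-0.017  0.514  1.278]
```

View pics/top0.png

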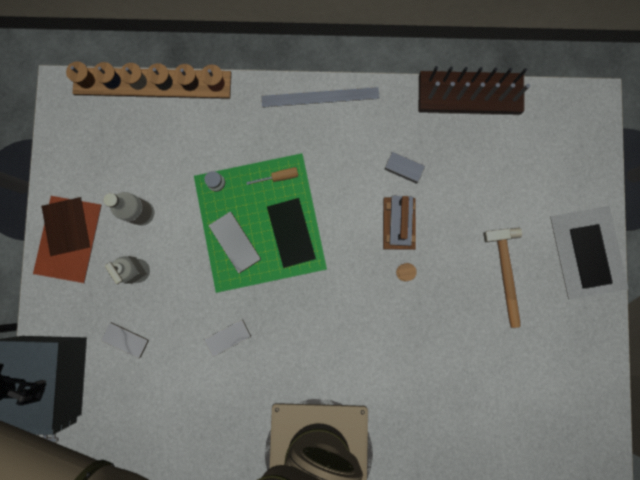

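View pics/scene0.png

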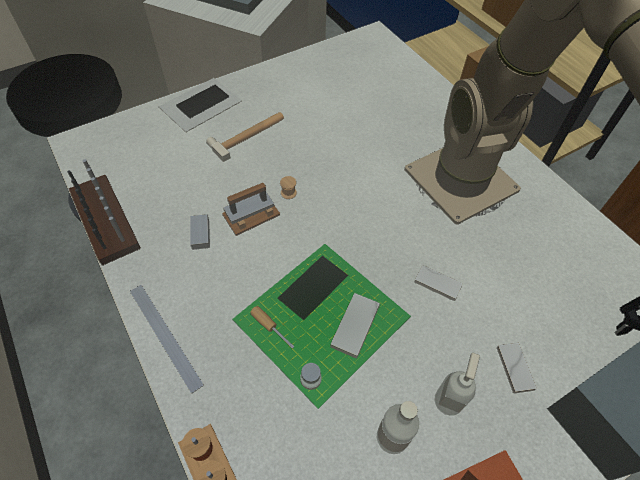

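The top view shows three white slabs: one on the mat at (235,242), and smaller ones on the table at (126,340) and (229,336). The one on the mat is the largest and lies beside the pad at (292,232), so it fits. There are also two steel things: the weight with a handle on the rest at (400,220), and a plain block at (405,167). I'll measure all of these and confirm them in a crop.

```bash
cat > h.py <<'E'
from workcell import get_obs, optics, workorder, manip
import cv2,numpy as np
def cloud(c):
    v,u=np.mgrid[:480,:640]; d=c["depth"]; K=c["K"]
    P=np.stack([(u-K[0,2])/K[0,0]*d,(v-K[1,2])/K[1,1]*d,d],-1)
    return (P-c["t"])@c["R"], d>0
def planar(c,z):  # pixel rays cut with height z
    v,u=np.mgrid[:480,:640]; K=c["K"]
    r=np.stack([(u-K[0,2])/K[0,0],(v-K[1,2])/K[1,1],np.ones(u.shape)],-1)@c["R"]
    o=-c["R"].T@c["t"]; return o+r*((z-o[2])/r[...,2])[...,None]
def rect(xy):
    (cx,cy),(w,h),a=cv2.minAreaRect((xy*1000).astype(np.float32))
    if w<h: w,h,a=h,w,a+90
    return f"c=({cx:.1f},{cy:.1f}) {w:.1f}x{h:.1f} yaw={(a+90)%180-90:.1f}"
def blob(m):
    n,l,s,_=cv2.connectedComponentsWithStats(m.astype(np.uint8)); return l==1+np.argmax(s[1:,4])
def near(P,x,y,r): return np.hypot(P[...,0]-x,P[...,1]-y)<r
E
python3 - <<'E'
from h import *
T=np.load("top0.npz"); P,ok=cloud(T)
for n,(u,v) in dict(slab=(235,242),slabB=(126,340),slabC=(229,336),pad=(292,232),bar=(404,215),plate=(395,225),block=(405,167),mat=(265,270)).items(): print(n,np.round(P[v,u],3))
cs,cp,cw=P[242,235],P[232,292],P[222,400]
for n in("top","scene"):
    c=dict(np.load(n+"0.npz")); P,ok=cloud(c); z=P[...,2]; C=c["color"].astype(int); hsv=cv2.cvtColor(c["color"],cv2.COLOR_RGB2HSV)
    white=(hsv[...,1]<60)&(hsv[...,2]>90)
    g=(hsv[...,1]>120)&(abs(hsv[...,0].astype(int)-60)<20)&near(P,*cs[:2],.4)
    print(n,"mat z",np.median(z[g&ok]),rect(P[blob(g)][:,:2]))
    m=blob(white&near(P,*cs[:2],.1)); zz=np.median(z[m]); print(" slab z",zz,rect(planar(c,zz)[m][:,:2]),m.sum())
    m=blob((hsv[...,2]<50)&near(P,*cp[:2],.1)); zz=np.median(z[m]);print(" pad z",zz,rect(planar(c,.003)[m][:,:2]))
    b=near(P,*cw[:2],.09)&ok
    for lo,hi in((.035,.055),(.085,.12)):
        m=blob(b&(z>lo)&(z<hi)); zz=np.median(z[m]); print(" weight",lo,zz,rect(planar(c,zz)[m][:,:2]),rect(P[m][:,:2]),m.sum())
    m=b&(z>.004)&(z<.018); print(" base z",np.median(z[m]),rect(P[blob(m)][:,:2]))
    I=c["color"][...,::-1]
    if n=="top": cv2.imwrite("pics/crop.png",cv2.resize(I[140:300,180:440],(780,480),interpolation=cv2.INTER_CUBIC))
E
```

```text
slab [0.499 0.215 0.024]
slabB [0.255 0.471 0.013]
slabC [0.272 0.22  0.019]
pad [0.53  0.078 0.004]
bar [ 0.566 -0.186  0.101]
plate [ 0.549 -0.172  0.043]
block [ 0.696 -0.197  0.029]
mat [0.434 0.141 0.006]
top mat z 0.00290182219045485 c=(527.7,155.0) 350.5x276.7 yaw=13.4
 slab z 0.022728919977157726 c=(499.9,217.4) 140.2x64.1 yaw=34.5 1484
 pad z 0.0036998622829955137 c=(529.4,81.3) 155.9x80.1 yaw=17.2
 weight 0.035 0.04401454530934532 c=(560.8,-185.3) 119.6x55.6 yaw=0.7 c=(561.5,-186.5) 120.4x55.3 yaw=1.1 729
 weight 0.085 0.09844451037858672 c=(560.6,-186.4) 100.6x17.6 yaw=-1.2 c=(561.7,-187.4) 100.4x16.7 yaw=-1.6 324
 base z 0.008621582511740746 c=(557.8,-190.4) 128.6x87.6 yaw=0.4
scene mat z 0.0016101736556172024 c=(555.0,161.8) 300.8x280.5 yaw=13.3
 slab z 0.021559790846167628 c=(504.7,222.8) 144.8x64.7 yaw=34.4 1651
 pad z 0.0023874617105073973 c=(541.6,103.3) 125.2x49.9 yaw=17.0
 weight 0.035 0.04216564689799005 c=(565.0,-179.7) 121.2x58.6 yaw=-3.2 c=(564.4,-184.1) 120.4x56.3 yaw=-1.1 716
 weight 0.085 0.09581348607448839 c=(564.9,-180.0) 101.0x26.2 yaw=-1.6 c=(564.3,-184.7) 99.1x20.0 yaw=0.0 306
 base z 0.008478225374451118 c=(561.4,-181.9) 130.5x81.6 yaw=-0.2
```

View pics/crop.png

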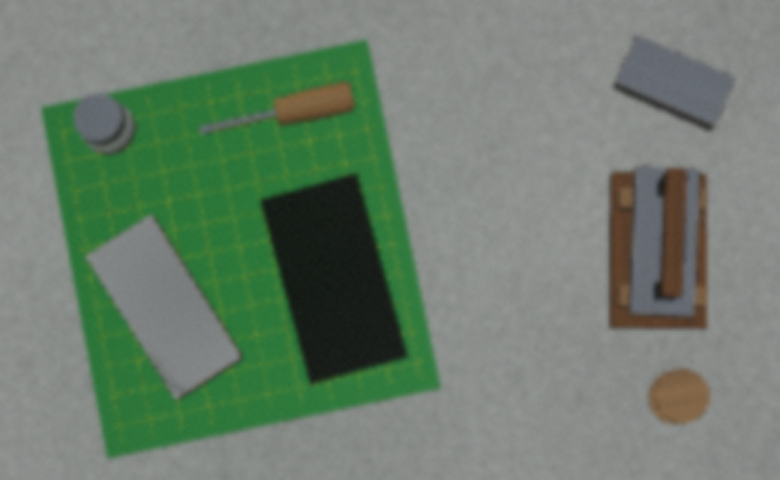

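The crop confirms the choices. The largest white slab is on the mat at crop (163,305), left of the black pad at (335,278). The weight with its wooden bar is at (665,240), the block at (675,82) is plain, and the jar at (103,122) is clear of the slab. I'll move over the slab now.

>>> jog_arm:
  increments:
    - [-0.033,-0.021,0,0,0,-0.12,1]
    - [-0.067,-0.043,0,0,0,-0.24,1]
    - [-0.1,-0.064,0,0,0,-0.36,1]
    - [-0.134,-0.086,0,0,0,-0.48,1]
    - [-0.168,-0.107,0,0,0,-0.6,1]

```text
clock: 0.52
position: [0.3264, 0.4355, 0.256]
ee_rot: [-0.133, 0.991, -0.0, -0.0]
ft_force: [1.2, 0.2, 0.8]
grip_width: 0.999
grasp_force: 0.0
```

```bash
cat >> h.py <<'E'
from scipy.spatial.transform import Rotation as Ro
def goal(x,y,z,yaw):  # yaw (deg) of the object's long side; tool y closes across it
    o=get_obs(); p,R=np.array(o["position"]),Ro.from_quat(o["ee_rot"]); best=None
    for s in(0,180):
        a=np.radians(yaw+90+s); Y=np.array([np.cos(a),np.sin(a),0]); Z=np.array([0,0,-1]); 
        G=Ro.from_matrix(np.stack([np.cross(Y,Z),Y,Z],1)); rv=(R.inv()*G).as_rotvec()
        if best is None or np.linalg.norm(rv)<np.linalg.norm(best): best=rv
    print("t",round(o["clock"],2),"pos",np.round(p,4),"shift",np.round(R.inv().apply(np.array([x,y,z])-p),4).tolist(),"rv",np.round(best,4).tolist(),"grip",round(o["grip_width"],3),round(o["grasp_force"],1),"F",np.round(o["ft_force"],1))
E
python3 -c "
from h import *
goal(.49,.20,.22,34.5)"
```

```text
t 0.52 pos [0.3264 0.4355 0.256 ] shift [-0.0958, -0.2703, 0.0361] rv [-0.0003, -0.0004, -0.3354] grip 0.999 0.0 F [1.2 0.2 0.8]
```

>>> jog_arm:
  increments:
    - [-0.013,-0.037,0.0,0,0,-0.06,1]
    - [-0.026,-0.074,0,0,0,-0.12,1]
    - [-0.039,-0.111,0.01,0,0,-0.18,1]
    - [-0.052,-0.148,0.015,0,0,-0.24,1]
    - [-0.065,-0.185,0.02,0,0,-0.32,1]

```text
clock: 0.93
position: [0.4366, 0.2736, 0.2358]
ee_rot: [-0.288, 0.958, -0.0, -0.0]
ft_force: [0.4, 0.3, -0.9]
grip_width: 0.998
grasp_force: 0.0
```

```bash
python3 - <<'E'
from h import *
goal(.49,.20,.22,34.5)
c=optics.camera("wrist"); cv2.imwrite("pics/w1.png",c["color"][...,::-1]); np.savez("w1.npz",**c)
print(-c["R"].T@c["t"], c["R"][2])
E
```

```text
t 0.93 pos [0.4366 0.2736 0.2358] shift [-0.004, -0.0909, 0.0158] rv [0.0001, -0.0004, -0.0184] grip 0.998 0.0 F [ 0.4  0.3 -0.9]
[0.38089547 0.23579507 0.35278489] [ 0.22691862  0.15046985 -0.96221971]
```

View pics/w1.png

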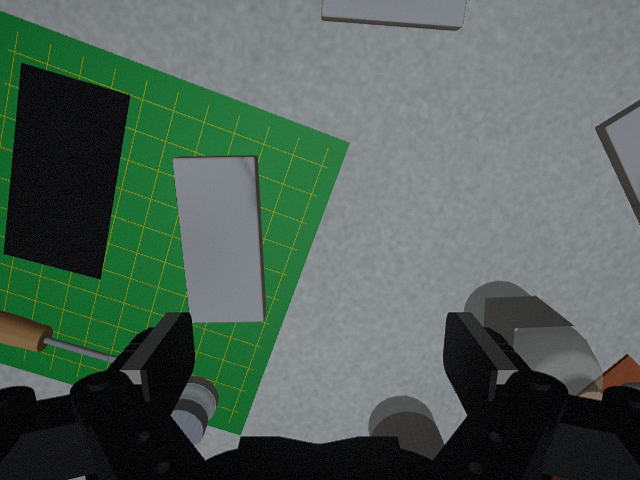

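The wrist view shows the slab at (220,240), the whole pad at (65,170) and the mat corner at (348,143). The fingers are clear of everything. I'll measure slab and pad from here.

```bash
cat >> h.py <<'E'
def measure(c,s,p):
    P,ok=cloud(c); z=P[...,2]; hsv=cv2.cvtColor(c["color"],cv2.COLOR_RGB2HSV)
    g=(hsv[...,1]>120)&(abs(hsv[...,0].astype(int)-60)<20)&near(P,*p,.25)&ok; print("mat z",round(float(np.median(z[g])),4))
    m=blob((hsv[...,1]<60)&(hsv[...,2]>70)&near(P,*s,.085)&(z>.017)&(z<.035)); zz=np.median(z[m])
    k=cv2.morphologyEx(m.astype(np.uint8),cv2.MORPH_OPEN,np.ones((5,5)))>0
    print("slab z",round(float(zz),4),rect(planar(c,zz)[k][:,:2]),"cloud",rect(P[k][:,:2]))
    m=blob((hsv[...,2]<45)&near(P,*p,.098)&(z<.012)); k=cv2.morphologyEx(m.astype(np.uint8),cv2.MORPH_OPEN,np.ones((5,5)))>0
    print("pad z",round(float(np.median(z[m])),4),rect(planar(c,.003)[k][:,:2]),"cloud",rect(P[k][:,:2]))
E
python3 - <<'E'
from h import *
c=dict(np.load("w1.npz")); measure(c,(.5,.217),(.53,.081))
goal(.50,.217,.12,34.5)
E
```

```text
mat z 0.0023
slab z 0.0222 c=(502.3,220.2) 138.8x63.2 yaw=34.5 cloud c=(502.8,220.2) 139.5x63.7 yaw=34.4
pad z 0.003 c=(531.9,83.3) 159.7x84.2 yaw=17.2 cloud c=(532.3,83.3) 160.4x85.6 yaw=17.1
t 0.98 pos [0.4412 0.2657 0.235 ] shift [-0.0223, -0.0727, 0.1152] rv [-0.0035, -0.0016, -0.0168] grip 0.997 0.0 F [ 4.  -8.5 -1.3]
```

>>> jog_arm:
  increments:
    - [-0.008,-0.024,0.03,0,0,-0.005,1]
    - [-0.015,-0.048,0.06,0,0,-0.01,1]
    - [-0.022,-0.071,0.09,0,0,-0.017,1]
    - [-0.022,-0.071,0.12,0,0,-0.017,1]
    - [-0.022,-0.071,0.135,0,0,-0.017,1]

```text
clock: 1.4
position: [0.4926, 0.226, 0.0975]
ee_rot: [-0.293, 0.956, -0.001, -0.002]
ft_force: [-1.2, 0.1, 0.0]
grip_width: 0.998
grasp_force: 0.0
```

>>> jog_arm:
  increments:
    - [0,0,0,0,0,0,1]
    - [0,0,0,0,0,0,1]

```text
clock: 1.57
position: [0.4929, 0.2283, 0.1009]
ee_rot: [-0.295, 0.956, -0.0, -0.001]
ft_force: [1.0, -0.8, 1.0]
grip_width: 0.996
grasp_force: 0.0
```

```bash
python3 -c "
from h import *
goal(.501,.219,.032,34.5)"
```

```text
t 1.57 pos [0.4929 0.2283 0.1009] shift [-0.0016, -0.0123, 0.0689] rv [0.0002, -0.0018, -0.0041] grip 0.996 0.0 F [ 1.  -0.8  1. ]
```

>>> jog_arm:
  increments:
    - [-0.002,-0.012,0.01,0,0,-0.004,1]
    - [-0.002,-0.012,0.03,0,0,-0.004,1]
    - [-0.002,-0.012,0.05,0,0,-0.004,1]
    - [-0.002,-0.012,0.062,0,0,-0.004,1]
    - [-0.002,-0.012,0.068,0,0,-0.004,1]

```text
clock: 1.98
position: [0.5016, 0.22, 0.0331]
ee_rot: [-0.297, 0.955, 0.0, -0.0]
ft_force: [-0.1, 0.5, 0.2]
grip_width: 0.999
grasp_force: 0.0
```

>>> jog_arm:
  increments:
    - [0,0,0,0,0,0,1]
    - [0,0,0,0,0,0,1]

```text
clock: 2.15
position: [0.5023, 0.22, 0.0343]
ee_rot: [-0.297, 0.955, 0.0, 0.001]
ft_force: [-0.7, 0.0, 1.0]
grip_width: 0.996
grasp_force: 0.0
```

```bash
python3 - <<'E'
from h import *
goal(.501,.219,.032,34.5)
c=optics.camera("wrist"); cv2.imwrite("pics/w2.png",c["color"][...,::-1])
E
```

```text
t 2.15 pos [0.5023 0.22   0.0343] shift [0.0016, -0.0001, 0.0023] rv [0.0, 0.0011, 0.0002] grip 0.996 0.0 F [-0.7  0.   1. ]
```

View pics/w2.png

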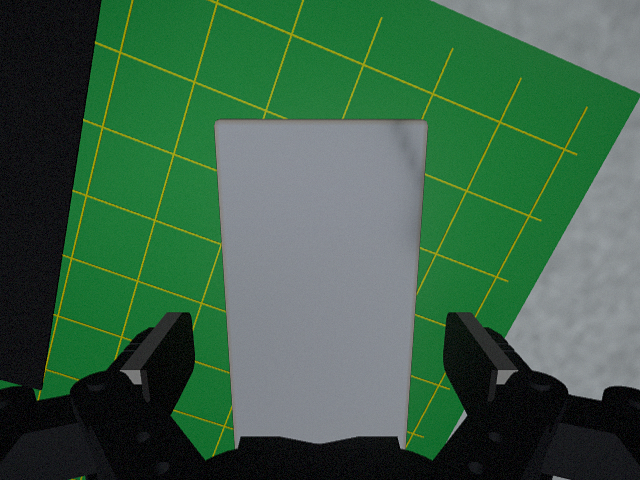

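The slab lies centred between the open fingers, with its edges at about (225,300) and (415,300). The tips stand higher while open, so I'll go 8 mm lower and close gently.

>>> jog_arm:
  increments:
    - [0.001,0,0.004,0,0,0,1]
    - [0.001,0,0.008,0,0,0,1]
    - [0.001,0,0.008,0,0,0,0.6]
    - [0.001,0,0.008,0,0,0,0.2]
    - [0.001,0,0.008,0,0,0,-0.2]
  grip_force: 35

```text
clock: 2.62
position: [0.5011, 0.2189, 0.0255]
ee_rot: [-0.297, 0.955, 0.0, 0.0]
ft_force: [-0.6, -0.2, 1.0]
grip_width: 0.74
grasp_force: 40.3
```

>>> jog_arm:
  increments:
    - [0,0,0,0,0,0,-0.5]
    - [0,0,0,0,0,0,-1]
    - [0,0,0,0,0,0,-1]
    - [0,0,0,0,0,0,-1]
    - [0,0,0,0,0,0,-1]

```text
clock: 3.03
position: [0.5011, 0.2189, 0.0255]
ee_rot: [-0.296, 0.955, 0.0, 0.0]
ft_force: [-0.8, -0.7, 3.1]
grip_width: 0.74
grasp_force: 40.4
```

```bash
python3 - <<'E'
from h import *
measure(optics.camera("wrist"),(.502,.22),(.53,.082))
measure(optics.camera("top"),(.5,.218),(.53,.082))
goal(.531,.082,.026,17.2)
E
```

```text
mat z 0.0023
slab z 0.0223 c=(490.0,210.4) 107.0x62.9 yaw=34.5 cloud c=(490.7,210.9) 108.6x64.4 yaw=34.5
pad z 0.0031 c=(529.4,114.2) 146.7x24.6 yaw=17.5 cloud c=(529.6,114.1) 147.2x25.5 yaw=17.4
mat z 0.0028
slab z 0.0227 c=(473.7,180.0) 58.8x43.9 yaw=2.3 cloud c=(473.8,180.0) 59.2x44.7 yaw=2.6
pad z 0.0037 c=(529.4,81.6) 154.5x79.1 yaw=17.2 cloud c=(529.5,81.7) 155.1x79.2 yaw=17.1
t 3.13 pos [0.5011 0.2189 0.0254] shift [0.0529, -0.1298, -0.0006] rv [0.0, 0.0001, 0.3019] grip 0.738 40.5 F [-1.7 -1.2  4.1]
```

>>> jog_arm:
  increments:
    - [0.003,-0.007,0,0,0,0.017,-1]
    - [0.008,-0.02,0,0,0,0.046,-1]
    - [0.014,-0.035,0,0,0,0.081,-1]
    - [0.02,-0.05,0,0,0,0.116,-1]
    - [0.026,-0.065,0,0,0,0.151,-1]

```text
clock: 3.55
position: [0.5168, 0.1488, 0.0254]
ee_rot: [-0.222, 0.975, 0.0, 0.0]
ft_force: [0.1, 2.3, 2.7]
grip_width: 0.74
grasp_force: 40.4
```

```bash
python3 -c "
from h import *
goal(.531,.082,.0255,17.2)"
```

```text
t 3.55 pos [0.5168 0.1488 0.0254] shift [0.0161, -0.0663, -0.0001] rv [0.0001, 0.0003, 0.1465] grip 0.74 40.4 F [0.1 2.3 2.7]
```

>>> jog_arm:
  increments:
    - [0.004,-0.016,0,0,0,0.036,-1]
    - [0.008,-0.033,0,0,0,0.073,-1]
    - [0.012,-0.05,0,0,0,0.11,-1]
    - [0.015,-0.062,0,0,0,0.137,-1]
    - [0.016,-0.066,0,0,0,0.147,-1]

```text
clock: 3.97
position: [0.5313, 0.0812, 0.0254]
ee_rot: [-0.149, 0.989, -0.0, 0.0]
ft_force: [-1.3, 4.2, 5.5]
grip_width: 0.736
grasp_force: 40.8
```

>>> jog_arm:
  increments:
    - [0,0,0,0,0,0,-1]
    - [0,0,0,0,0,0,-1]
    - [0,0,0,0,0,0,-1]

```text
clock: 4.22
position: [0.5313, 0.0826, 0.0255]
ee_rot: [-0.151, 0.989, -0.001, 0.0]
ft_force: [0.7, -3.6, 5.5]
grip_width: 0.738
grasp_force: 40.8
```

```bash
python3 - <<'E'
from h import *
goal(.531,.082,.0255,17.2)
c=optics.camera("wrist"); cv2.imwrite("pics/w3.png",c["color"][...,::-1]); np.savez("w3.npz",**c)
E
```

```text
t 4.22 pos [0.5313 0.0826 0.0255] shift [0.0004, -0.0005, -0.0] rv [-0.0018, 0.0002, 0.0027] grip 0.738 40.8 F [ 0.7 -3.6  5.5]
```

View pics/w3.png

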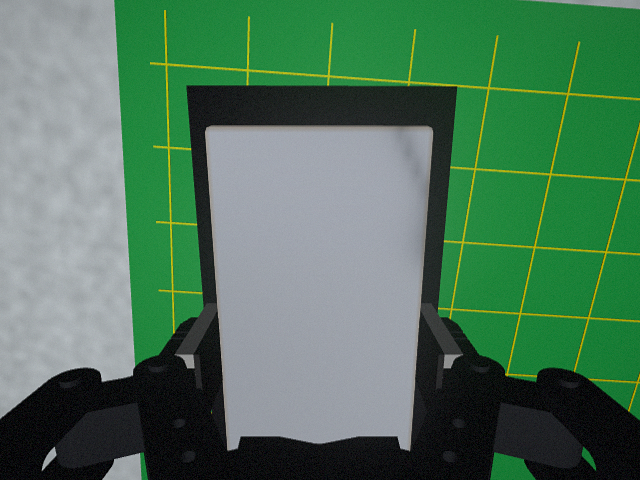

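The slab is on the pad and square to it. The near pad edge is at row 87 and the slab edge at row 126, with even black margins left and right. I'll work out the margins in mm.

```bash
cat > m.py <<'E'
from h import *
def margins(c):
    hsv=cv2.cvtColor(c["color"],cv2.COLOR_RGB2HSV); P0=planar(c,.003); P1=planar(c,.023)
    a=np.radians(17.2); ex=np.array([np.cos(a),np.sin(a)]); ey=np.array([-ex[1],ex[0]]); o=np.array([.531,.082])
    loc=lambda P:((P[...,:2]-o)@ex*1000,(P[...,:2]-o)@ey*1000)
    u0,v0=loc(P0);u1,v1=loc(P1); dark=hsv[...,2]<45; white=(hsv[...,1]<60)&(hsv[...,2]>90)
    green=(hsv[...,1]>120)&(hsv[...,2]>50)
    L=np.arange
    # profile along columns/rows by boundary pixels: pad = not green; slab = white
    inner=(abs(u0)<110)&(abs(v0)<75)
    return u0,v0,u1,v1,dark,white,green
if __name__=="__main__":
    c=dict(np.load("w3.npz")); u0,v0,u1,v1,d,w,g=margins(c)
    for r in(140,180,220,260):
        s=np.where(w[r]&(abs(v1[r])<45))[0]; p=np.where(~g[r]&(abs(v0[r])<55)&(d[r]|w[r]))[0]
        print(r,"slab v",np.round(v1[r,s[[0,-1]]],1),"mid",np.round(v1[r,s[[0,-1]]].mean(),2),"pad v",np.round(v0[r,p[[0,-1]]],1),"mid",np.round(v0[r,p[[0,-1]]].mean(),2),"u",round(u1[r,320]))
    for k in(230,280,330,380,410):
        s=np.where(w[100:300,k])[0][0]+100; p=np.where(d[50:200,k])[0][0]+50
        print(k,"slab u",round(u1[s,k],1),"pad u",round(u0[p,k],1))
E
python3 m.py
```

```text
140 slab v [-30.9  31.2] mid 0.17 pad v [-40.9  42.5] mid 0.79 u -63
180 slab v [-31.1  31.2] mid 0.06 pad v [-41.   42.7] mid 0.85 u -52
220 slab v [-31.   31.2] mid 0.1 pad v [-41.   42.5] mid 0.75 u -40
260 slab v [-30.9  31.2] mid 0.14 pad v [-41.   42.6] mid 0.81 u -28
230 slab u -66.5 pad u -78.4
280 slab u -66.5 pad u -78.4
330 slab u -66.6 pad u -78.2
380 slab u -66.6 pad u -78.2
410 slab u -66.6 pad u -78.3
```

The offsets are under 1 mm. Release and rise.

>>> jog_arm:
  increments:
    - [0,0,0,0,0,0,-0.2]
    - [0,0,0,0,0,0,0.5]
    - [0,0,0,0,0,0,1]
    - [0,0,0,0,0,0,1]
    - [0,0,0,0,0,0,1]

```text
clock: 4.68
position: [0.5304, 0.0845, 0.025]
ee_rot: [-0.152, 0.988, 0.0, -0.0]
ft_force: [1.2, -0.4, -0.2]
grip_width: 0.997
grasp_force: 0.0
```

>>> jog_arm:
  increments:
    - [0,0,0,0,0,0,1]
    - [0,0,-0.01,0,0,0,1]
    - [0,0,-0.03,0,0,0,1]
    - [0,0,-0.06,0,0,0,1]
    - [0,0,-0.1,0,0,0,1]

```text
clock: 5.1
position: [0.5292, 0.0839, 0.1251]
ee_rot: [-0.151, 0.988, -0.0, -0.002]
ft_force: [0.2, 0.2, -0.0]
grip_width: 1.0
grasp_force: 0.0
```

>>> jog_arm:
  increments:
    - [0,0,-0.035,0,0,0,1]
    - [0,0,-0.07,0,0,0,1]
    - [0,0,-0.1,0,0,0,1]
    - [0,0,-0.1,0,0,0,1]
    - [0,0,-0.1,0,0,0,1]

```text
clock: 5.52
position: [0.5316, 0.0844, 0.2278]
ee_rot: [-0.151, 0.988, 0.0, 0.002]
ft_force: [0.4, 0.4, -1.6]
grip_width: 1.003
grasp_force: 0.0
```

```bash
python3 - <<'E'
from h import *
goal(.562,-.186,.22,-0.5)
c=optics.camera("wrist"); np.savez("w4.npz",**c); measure(c,(.531,.082),(.531,.082))
import m; u0,v0,u1,v1,d,w,g=m.margins(c)
pad=(abs(u0)<100)&(abs(v0)<60)&(d|w)
print("slab",rect(planar(c,.023)[blob(w&(abs(u1)<85)&(abs(v1)<50))][:,:2]),"pad+slab",rect(planar(c,.003)[blob(pad)][:,:2]))
E
```

```text
t 5.52 pos [0.5316 0.0844 0.2278] shift [0.0519, -0.2671, 0.0075] rv [0.0009, 0.0041, 0.3127] grip 1.003 0.0 F [ 0.4  0.4 -1.6]
mat z 0.0023
slab z 0.0222 c=(532.9,83.6) 137.9x63.4 yaw=17.4 cloud c=(533.3,83.7) 138.7x63.8 yaw=17.4
pad z 0.0031 c=(532.0,83.2) 158.4x83.4 yaw=17.2 cloud c=(532.3,83.3) 158.9x83.8 yaw=17.3
slab c=(532.7,83.6) 137.5x63.1 yaw=17.4 pad+slab c=(531.8,83.2) 158.8x83.6 yaw=17.2
```

The slab sits within 1 mm and 0.2° of the pad. On to the weight.

>>> jog_arm:
  increments:
    - [0.012,-0.04,-0.003,0,0,0.06,1]
    - [0.024,-0.079,-0.006,0,0,0.12,1]
    - [0.036,-0.118,-0.01,0,0,0.18,1]
    - [0.048,-0.157,-0.012,0,0,0.24,1]
    - [0.056,-0.19,-0.012,0,0,0.3,1]

```text
clock: 5.98
position: [0.5329, -0.117, 0.2367]
ee_rot: [0.0, 1.0, -0.0, -0.001]
ft_force: [0.7, 0.7, 0.5]
grip_width: 1.002
grasp_force: 0.0
```

```bash
python3 - <<'E'
from h import *
goal(.545,-.175,.24,-0.5)
c=optics.camera("wrist"); np.savez("w5.npz",**c)
E
```

```text
t 5.98 pos [ 0.5329 -0.117   0.2367] shift [-0.0121, -0.058, -0.0033] rv [-0.0004, -0.0015, 0.0081] grip 1.002 0.0 F [0.7 0.7 0.5]
```

>>> jog_arm:
  increments:
    - [-0.003,-0.02,0,0,0,0.004,1]
    - [-0.008,-0.04,0,0,0,0.008,1]
    - [-0.012,-0.058,0,0,0,0.008,1]
    - [-0.012,-0.058,0,0,0,0.008,1]
    - [-0.012,-0.058,0,0,0,0.008,1]

```text
clock: 6.45
position: [0.5457, -0.1724, 0.2359]
ee_rot: [0.003, 1.0, -0.0, -0.001]
ft_force: [-0.7, 0.1, -0.7]
grip_width: 1.003
grasp_force: 0.0
```

```bash
cat > wt.py <<'E'
from h import *
def wt(c,x=.562,y=-.186):
    P,ok=cloud(c); z=P[...,2]; b=near(P,x,y,.09)&ok
    hsv=cv2.cvtColor(c["color"],cv2.COLOR_RGB2HSV); wood=(hsv[...,1]>80)&(hsv[...,2]>25)&((hsv[...,0]<25)|(hsv[...,0]>170))
    m=blob(b&wood&(z>.085)&(z<.112)); zz=np.percentile(z[m],60); k=m&(abs(z-zz)<.003)
    print("bar z",round(float(zz),4),rect(planar(c,zz)[k][:,:2]),rect(P[k][:,:2]),m.sum())
    m=blob(b&(z>.037)&(z<.05)&~wood); zz=np.median(z[m]); k=m&(abs(z-zz)<.003)
    print("plate z",round(float(zz),4),rect(planar(c,zz)[k][:,:2]),rect(P[k][:,:2]))
    m=b&wood&(z<.038)&(z>.02); print("rail z",np.round(np.median(z[m]),4)); m=b&wood&(z<.016)&(z>.003); print("board z",np.round(np.median(z[m]),4),rect(P[m][:,:2]))
E
python3 - <<'E'
from wt import *
goal(.562,-.186,.15,-0.5)
wt(dict(np.load("w5.npz")))
c=optics.camera("wrist"); np.savez("w6.npz",**c); wt(c); cv2.imwrite("pics/w6.png",c["color"][...,::-1])
E
```

```text
t 6.45 pos [ 0.5457 -0.1724  0.2359] shift [-0.0166, -0.0135, 0.0859] rv [-0.0002, -0.0026, 0.0029] grip 1.003 0.0 F [-0.7  0.1 -0.7]
bar z 0.0981 c=(563.4,-184.5) 99.2x15.9 yaw=-1.4 c=(564.0,-185.1) 99.8x16.1 yaw=-1.5 4001
plate z 0.0431 c=(563.6,-184.8) 119.6x51.9 yaw=-1.5 c=(564.2,-185.3) 120.1x52.4 yaw=-1.5
rail z 0.0291
board z 0.0092 c=(561.4,-184.8) 129.5x80.0 yaw=0.8
bar z 0.0982 c=(563.5,-185.1) 98.9x15.5 yaw=-1.5 c=(564.1,-185.2) 99.6x15.7 yaw=-1.5 3702
plate z 0.0432 c=(563.8,-185.3) 119.4x51.6 yaw=-1.4 c=(564.2,-185.4) 119.9x52.0 yaw=-1.5
rail z 0.0292
board z 0.0092 c=(561.4,-185.2) 129.1x79.3 yaw=0.9
```

View pics/w6.png

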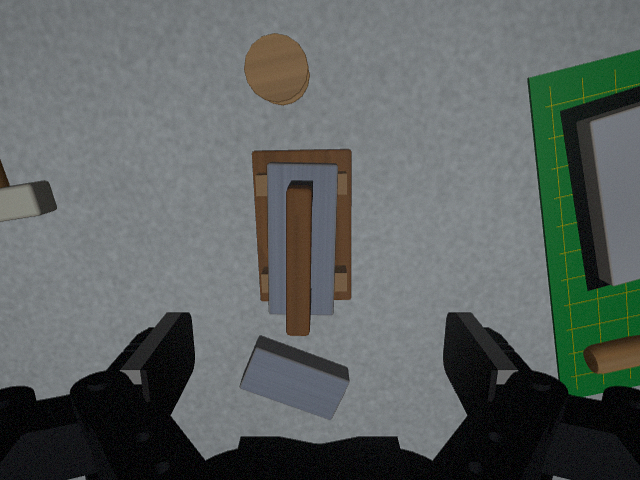

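The weight is at (300,240) in the wrist view, with its bar at (300,260). The plain block at (295,380) is behind it and the spool at (277,68) is in front; both are clear. Both wrist places agree: centre about (0.563,-0.185), yaw -1.5°, bar top 0.098. I'll descend over the bar.

>>> jog_arm:
  increments:
    - [-0.008,-0.006,0.015,0,0,0.01,1]
    - [-0.017,-0.013,0.04,0,0,0.02,1]
    - [-0.017,-0.013,0.065,0,0,0.02,1]
    - [-0.017,-0.013,0.08,0,0,0.02,1]
    - [-0.017,-0.013,0.085,0,0,0.02,1]

```text
clock: 6.92
position: [0.5619, -0.1828, 0.149]
ee_rot: [0.011, 1.0, 0.001, -0.002]
ft_force: [0.3, -0.1, 0.1]
grip_width: 0.999
grasp_force: 0.0
```

>>> jog_arm:
  increments:
    - [0,0,0,0,0,0,1]
    - [0,0,0,0,0,0,1]

```text
clock: 7.08
position: [0.5637, -0.1841, 0.1529]
ee_rot: [0.012, 1.0, 0.0, 0.0]
ft_force: [0.1, -0.7, 1.2]
grip_width: 0.999
grasp_force: 0.0
```

```bash
python3 -c "
from h import *
goal(.5625,-.1855,.096,-1.5)"
```

```text
t 7.08 pos [ 0.5637 -0.1841  0.1529] shift [0.0012, -0.0014, 0.0569] rv [0.0003, 0.0003, 0.0031] grip 0.999 0.0 F [ 0.1 -0.7  1.2]
```

>>> jog_arm:
  increments:
    - [0.001,-0.001,0.015,0,0,0.003,1]
    - [0.001,-0.001,0.032,0,0,0.003,1]
    - [0.001,-0.001,0.048,0,0,0.003,1]
    - [0.001,-0.001,0.056,0,0,0.003,1]
    - [0.001,-0.001,0.057,0,0,0.003,1]
  grip_force: 30

```text
clock: 7.5
position: [0.5622, -0.1853, 0.0949]
ee_rot: [0.013, 1.0, 0.0, -0.0]
ft_force: [-0.3, -0.4, 0.8]
grip_width: 0.999
grasp_force: 0.0
```

>>> jog_arm:
  increments:
    - [0,0,0,0,0,0,0.5]
    - [0,0,0,0,0,0,0]
    - [0,0,0,0,0,0,-0.3]
    - [0,0,0,0,0,0,-0.5]
    - [0,0,0,0,0,0,-0.6]

```text
clock: 7.92
position: [0.5627, -0.1858, 0.0959]
ee_rot: [0.013, 1.0, 0.0, 0.0]
ft_force: [0.6, 0.1, -0.4]
grip_width: 0.3
grasp_force: 0.0
```

>>> jog_arm:
  increments:
    - [0,0,0,0,0,0,-0.7]
    - [0,0,0,0,0,0,-0.8]
    - [0,0,0,0,0,0,-1]
    - [0,0,0,0,0,0,-1]
    - [0,0,0,0,0,0,-1]

```text
clock: 8.33
position: [0.5627, -0.1858, 0.0958]
ee_rot: [0.013, 1.0, 0.0, 0.0]
ft_force: [-1.5, 0.6, 5.9]
grip_width: 0.18
grasp_force: 30.9
```

>>> jog_arm:
  increments:
    - [0,0,0,0,0,0,-1]
    - [0,0,0,0,0,0,-1]
    - [0,0,0,0,0,0,-1]
  grip_force: 80

```text
clock: 8.58
position: [0.5628, -0.1858, 0.0959]
ee_rot: [0.013, 1.0, 0.0, 0.0]
ft_force: [-0.7, 0.6, 6.1]
grip_width: 0.174
grasp_force: 79.4
```

```bash
python3 - <<'E'
from wt import *
goal(.5625,-.1855,.096,-1.5)
c=optics.camera("wrist"); np.savez("w7.npz",**c); wt(c); cv2.imwrite("pics/w7.png",c["color"][...,::-1])
E
```

```text
t 8.58 pos [ 0.5628 -0.1858  0.0959] shift [0.0003, 0.0003, -0.0001] rv [0.0001, 0.0009, -0.0007] grip 0.174 79.4 F [-0.7  0.6  6.1]
bar z 0.0982 c=(554.7,-185.1) 81.0x15.5 yaw=-1.5 c=(555.1,-185.1) 81.1x15.9 yaw=-1.4 12728
plate z 0.0432 c=(539.5,-184.8) 69.7x51.4 yaw=-1.5 c=(539.8,-184.8) 70.3x52.2 yaw=-1.5
rail z 0.0292
board z 0.0092 c=(554.9,-185.0) 116.0x80.0 yaw=0.7
```

View pics/w7.png

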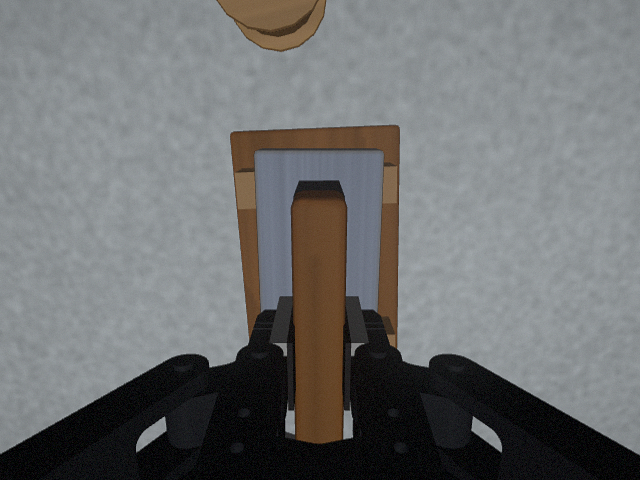

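The bar is firmly held at its middle, between the pads at (283,330) and (355,330), and the plate lies undisturbed on the rest. Lift.

>>> jog_arm:
  increments:
    - [0,0,-0.004,0,0,0,-1]
    - [0,0,-0.014,0,0,0,-1]
    - [0,0,-0.028,0,0,0,-1]
    - [0,0,-0.042,0,0,0,-1]
    - [0,0,-0.056,0,0,0,-1]

```text
clock: 9.05
position: [0.5616, -0.1857, 0.1516]
ee_rot: [0.014, 1.0, 0.0, -0.001]
ft_force: [0.7, 0.4, -6.9]
grip_width: 0.173
grasp_force: 78.2
```

>>> jog_arm:
  increments:
    - [0,0,-0.014,0,0,0,-1]
    - [0,0,-0.026,0,0,0,-1]
    - [0,0,-0.034,0,0,0,-1]
    - [0,0,-0.037,0,0,0,-1]
    - [0,0,-0.037,0,0,0,-1]

```text
clock: 9.47
position: [0.5625, -0.1858, 0.1887]
ee_rot: [0.013, 1.0, 0.0, 0.0]
ft_force: [1.2, 0.2, -7.1]
grip_width: 0.166
grasp_force: 78.5
```

```bash
python3 -c "
from h import *
goal(.532,.0828,.189,17.3)"
```

```text
t 9.47 pos [ 0.5625 -0.1858  0.1887] shift [0.0377, 0.2677, -0.0003] rv [-0.0, 0.0006, -0.3288] grip 0.166 78.5 F [ 1.2  0.2 -7.1]
```

>>> jog_arm:
  increments:
    - [0.001,0.006,0,0,0,-0.008,-1]
    - [0.003,0.02,0,0,0,-0.025,-1]
    - [0.006,0.04,0,0,0,-0.05,-1]
    - [0.009,0.065,0,0,0,-0.08,-1]
    - [0.013,0.09,0,0,0,-0.11,-1]

```text
clock: 9.88
position: [0.551, -0.0932, 0.1875]
ee_rot: [-0.043, 0.999, 0.0, -0.001]
ft_force: [0.9, 0.7, -7.8]
grip_width: 0.168
grasp_force: 78.4
```

```bash
python3 -c "
from h import *
goal(.532,.0828,.189,17.3)"
```

```text
t 9.88 pos [ 0.551  -0.0932  0.1875] shift [0.0039, 0.177, -0.0015] rv [0.0006, -0.0013, -0.2163] grip 0.168 78.4 F [ 0.9  0.7 -7.8]
```

>>> jog_arm:
  increments:
    - [0.001,0.025,0,0,0,-0.031,-1]
    - [0.001,0.05,0,0,0,-0.061,-1]
    - [0.002,0.075,-0.001,0,0,-0.092,-1]
    - [0.002,0.098,-0.001,0,0,-0.12,-1]
    - [0.003,0.118,-0.001,0,0,-0.145,-1]

```text
clock: 10.3
position: [0.538, 0.0251, 0.1887]
ee_rot: [-0.116, 0.993, 0.0, -0.0]
ft_force: [-0.1, 0.2, -7.1]
grip_width: 0.173
grasp_force: 78.5
```

```bash
python3 -c "
from h import *
goal(.532,.0828,.189,17.3)"
```

```text
t 10.3 pos [0.538  0.0251 0.1887] shift [-0.0075, 0.0575, -0.0002] rv [0.0009, -0.0009, -0.0692] grip 0.173 78.5 F [-0.1  0.2 -7.1]
```

>>> jog_arm:
  increments:
    - [-0.002,0.017,0,0,0,-0.02,-1]
    - [-0.004,0.032,0,0,0,-0.038,-1]
    - [-0.006,0.045,0,0,0,-0.054,-1]
    - [-0.007,0.053,0,0,0,-0.064,-1]
    - [-0.0075,0.0575,0,0,0,-0.069,-1]

```text
clock: 10.72
position: [0.5332, 0.0807, 0.1892]
ee_rot: [-0.149, 0.989, 0.0, -0.0]
ft_force: [-0.2, 0.2, -6.6]
grip_width: 0.17
grasp_force: 78.5
```

>>> jog_arm:
  increments:
    - [0,0,0,0,0,0,-1]
    - [0,0,0,0,0,0,-1]
    - [0,0,0,0,0,0,-1]
    - [0,0,0,0,0,0,-1]

```text
clock: 11.05
position: [0.5335, 0.0785, 0.1893]
ee_rot: [-0.147, 0.989, -0.0, 0.0]
ft_force: [0.1, -0.4, -7.1]
grip_width: 0.172
grasp_force: 78.5
```

```bash
python3 - <<'E'
from h import *
goal(.532,.0828,.189,17.3)
w=optics.camera("wrist"); cv2.imwrite("pics/w8.png",w["color"][...,::-1]); s=optics.camera("scene")
P,ok=cloud(w); z=P[...,2]; b=near(P,.532,.083,.1)&ok
m=blob(b&(z>.128)&(z<.146)); Q=P[m]; A=np.c_[Q[:,:2]-[.532,.083],np.ones(len(Q))]; k=np.linalg.lstsq(A,Q[:,2],rcond=None)[0]
print("plate top",k,"tilt deg",np.degrees(np.arctan(np.hypot(*k[:2]))),rect(Q[:,:2]))
I=s["color"][...,::-1][200:440,200:500]; cv2.imwrite("pics/s8.png",np.hstack([cv2.resize(I,(450,360)),cv2.resize(w["color"][...,::-1],(350,360))]))
for n,c in(("scene",s),):
    P,ok=cloud(c); z=P[...,2]; m=blob(near(P,.532,.083,.1)&ok&(z>.125)&(z<.142)); print(n,np.median(z[m]),rect(P[m][:,:2]))
E
```

```text
t 11.05 pos [0.5335 0.0785 0.1893] shift [0.0002, 0.0045, 0.0003] rv [-0.0003, -0.0, -0.0066] grip 0.172 78.5 F [ 0.1 -0.4 -7.1]
plate top [-8.14147390e-04 -7.41275040e-05  1.36623857e-01] tilt deg 0.046840151681707264 c=(511.6,71.6) 70.5x52.3 yaw=17.0
scene 0.13552314754579647 c=(535.8,80.2) 119.2x53.5 yaw=17.1
```

View pics/s8.png

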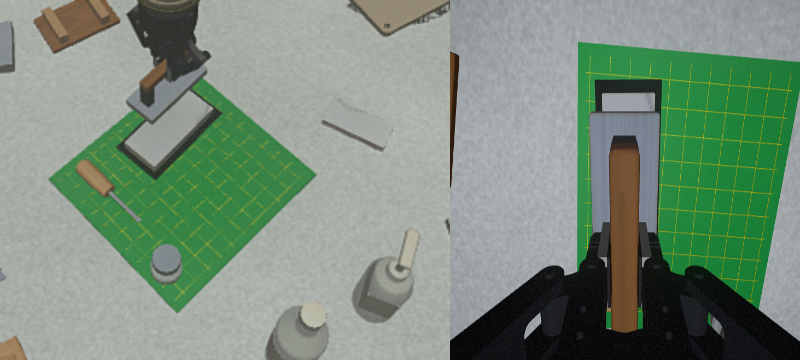

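The weight hangs level over the slab (left half at (167,92), slab at (170,130)), with its underside at about 0.123 m, and everything else is in place. I'll correct the remaining 4.5 mm and 0.4°.

>>> jog_arm:
  increments:
    - [0,0.002,0,0,0,-0.003,-1]
    - [0,0.0045,0,0,0,-0.007,-1]
    - [0,0.0045,0,0,0,-0.007,-1]
    - [0,0.0045,0,0,0,-0.007,-1]
    - [0,0.0045,0,0,0,-0.007,-1]

```text
clock: 11.57
position: [0.532, 0.0839, 0.1893]
ee_rot: [-0.152, 0.988, 0.0, 0.0]
ft_force: [0.1, -0.0, -8.0]
grip_width: 0.173
grasp_force: 78.5
```

>>> jog_arm:
  increments:
    - [0,0,0,0,0,0,-1]
    - [0,0,0,0,0,0,-1]
    - [0,0,0,0,0,0,-1]
    - [0,0,0,0,0,0,-1]
    - [0,0,0,0,0,0,-1]

```text
clock: 11.98
position: [0.532, 0.0839, 0.1893]
ee_rot: [-0.151, 0.988, 0.0, 0.0]
ft_force: [-0.3, 0.0, -7.2]
grip_width: 0.171
grasp_force: 78.5
```

```bash
python3 - <<'E'
from h import *
goal(.532,.0828,.189,17.3)
w=optics.camera("wrist"); P,ok=cloud(w); z=P[...,2]; Q=P[blob(near(P,.532,.083,.1)&ok&(z>.128)&(z<.146))]
a=np.radians(17.3); e=np.array([np.cos(a),np.sin(a)]); print(rect(Q[:,:2]))
u=(Q[:,:2]-[.5329,.0836])@e; v=(Q[:,:2]-[.5329,.0836])@[-e[1],e[0]]; print("near end u",u.min(),"v mid",(v.min()+v.max())/2)
E
```

```text
t 11.98 pos [0.532  0.0839 0.1893] shift [0.0004, -0.001, 0.0003] rv [0.0001, 0.0001, 0.0021] grip 0.171 78.5 F [-0.3  0.  -7.2]
c=(510.3,76.7) 70.6x52.3 yaw=17.5
near end u -0.05895928038246337 v mid 0.00022903873160221196
```

Centred to about 1 mm (near end at -59 against an ideal -60, lateral 0.2 mm), aligned with the slab and still. Handing in.

```bash
python3 -c "
from workcell import workorder
print(workorder.hand_in())"
```

```text
the job is handed in; nothing more can be done
None
```

The slab is centred and square on the pad to within about 1 mm and 0.2°, and the arm is holding the press weight still and level about 10 cm above it, centred and aligned; I handed the job in at 12 s.

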